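# Open the casting machine's guard gate and hold it wide

## Task

The small casting machine has stopped turning and a colleague needs both hands to lift out the mould, so open its mesh gate for them: first pinch the safety catch on top of the control pillar (yellow lug towards steel lug) until its bolt is fully drawn, then squeeze the gate's two red lugs fully together and, with them squeezed, swing the gate out past its click stop until it is wide open, at least 70 degrees. Finish while still holding the gate there by its squeezed red lugs, because it springs back when let go, and do not knock the things lying around and on the machine.

Things in the scene. Friction and masses are not known exactly. Their poses are not given: they have to be found in the camera images.
- machine: Bench-top rotational casting machine, fixed: green base and control pillar, dark cage with clear roof, a mould in a turning frame inside. 260 mm deep (x), 350 wide (y), roof and pillar top 215 high. Origin: centre of the underside, on the bench; x from front to back (away from the robot), y to its left, z up. The mesh gate closes the left 200 mm of the front; the pillar is the right 110 mm.
- safety_grip (a point): Where to pinch the safety catch, on the pillar top, 256 mm above the bench: midway between the outer faces of its lugs when fully squeezed (40 mm apart, along the machine's y). Steel lug fixed, outer face 20 mm to -y. Yellow lug to +y, outer face 36 mm away at rest, 20 squeezed. Upright plates 8 mm thick, 20 wide (x), free of other parts from 237 to 276 mm. Pinch from above.
- safety_catch (a joint): Travel of the yellow lug and its bolt towards the steel lug, m: 0 to 0.003 at the start (bolt through the gate's eye, gate locked), free of the gate from 0.012, fully drawn 0.016. It slides with about 2.5 N of friction, has no spring and stays where it is put.
- gate_hinge (a point): Point on the gate's upright hinge axis (left end of the machine's front), 256 mm above the bench. In the hinge: the gate's closing spring (0.16 N m when shut, 0.42 at 1.3 rad) and a spring click stop that resists opening from 0.25 to 0.6 rad with up to about 0.45 N m more, then helps from 0.6 to 0.9 rad.
- gate_angle (a joint): Opening angle of the gate, rad: 0 shut, 1.57 square to the front, stop at 1.6. It opens towards the robot, turning clockwise seen from above about gate_hinge; let go when wide open it springs back to about 0.9 or less.
- handle_grip (a point): Where to squeeze the gate's handle, 148 mm from the hinge axis, 256 mm above the bench: midway between the outer faces of the two red lugs when fully squeezed (40 mm apart, along the gate). Lug on the hinge side fixed to the gate, outer face 20 mm away; the other (trigger) 32 mm away at rest, 20 squeezed. Plates 8 mm thick, 20 wide, free from 232 to 276 mm. Turns with the gate.
- gate: The gate itself: dark frame with steel mesh, 200 mm wide, from 45 to 215 mm above the bench (so it passes over flat things), two red lugs standing on its top rail. Origin on the hinge axis at bench level; y axis along the gate towards the hinge, x towards the machine's back when shut.
- trigger (a joint): Travel of the moving red lug towards the fixed one, m: 0 at rest (gate latched), free of the keeper from about 0.009, fully squeezed 0.012. It springs back: 5 N at rest, 10 N fully squeezed, so keep a grip of 20 to 40 N on it while swinging.
- block_mould: Plaster block mould strapped with black rubber bands, 110 x 100 x 105 mm, standing left of the machine; origin under its centre.
- figure: White plaster figure with wings on a square plinth, about 205 mm high, standing right of the machine; origin under its plinth.
- spatula: Spatula lying on the bench in front of the gate, below its sweep, along its x; origin under its middle.
- brush: Brush lying on the machine's clear roof, along its x; origin under its middle.
- bowl: Blue mixing bowl, 124 mm across and 60 mm high, on the bench in front; origin under its centre.
- jar: Closed amber jar, 68 mm across and 95 mm high, on the bench in front; origin under its centre.
- wing_cast: Flat white plaster cast of a wing, 130 x 55 x 18 mm, lying on the bench in front of the control pillar; origin under its centre.

How it is judged:
By the outcome, as a careful person would: the job done as asked, in the order asked, and still so for the second after the job is handed in, while the arm keeps its last pose, push and grip.
It also fails if it takes over 45 s, if anything falls off the work surface, if the arm or the gripper's body presses on something with over 40 N, if the wrist force passes 120 N, or if a joint passes its speed limit or range.

## Robot

A 6-joint arm with a two-finger parallel gripper is mounted at the origin on the work surface. World frame = base frame: x ahead of the robot, y to its left, z up, the work surface at z = 0. Lengths are in m, angles in rad, forces in N, time in s.
With the tool pointing down it reaches from about 0.35 to 0.85 m from the base axis. Payload 8.1 kg.
Tool frame: the origin (TCP) lies at the very end of the fingers, on their centre line; the grasp point (between the pads) lies 19 mm behind it (grip_depth is the distance from the TCP to the grasp point, in m); z points along the fingers, y is the line along which they close (so a half turn about z gives the same grasp; the last joint's range is limited). The gripper opens to 93 mm and grips with 3 to 60 N. Pads are 15 mm wide; open, the fingers measure 128 mm over their backs; the gripper's body (75 mm by 188 mm) begins 65 mm behind the grasp point.
Start: joints at [1.038, 0.13, 1.488, -0, 1.523, -0.085], TCP at [0.26, 0.541, 0.219] pointing down, gripper open.
Joint ranges: [-2.96, 2.96], [-0.89, 2.26], [0.02, 2.5], [-1.34, 4.48], [0, 2.73], [-2.66, 2.66]. Speed limits (rad/s): [2.39, 2.39, 2.79, 3.14, 3.14, 3.14].

## Interface

Orientations are given as [roll, pitch, yaw] about the fixed x, y, z axes, in that order (R = Rz(yaw) Ry(pitch) Rx(roll)).
In Python, from plant import sense, grab_frame, get_calibration, close_job, grip_depth gives the robot as it stands.
- The arm moves only by the tool step_arm, never from a script. Its argument "steps" is one flat list of numbers, 4 for each row, row after row: the shift along the tool's x, y, z in m, then the turn about the tool's z in rad. In form: [dx, dy, dz, turn, dx, dy, dz, turn, ...]. A call has 1 to 8 rows; each row is the pose to reach, as a shift and turn from the pose commanded when the call began, along the tool's axes at that moment; what a row does not reach only later rows make up. A row lasts 1/10 s, in which the tool goes at most 50 mm and 8.59 degrees, less where a joint would pass 70% of its speed; a pose out of reach is approached as far as the arm can. A call with a gripper value outside its range is refused whole. "grip" is the gripper command: -1 is shut, 1 is fully open, values between are in proportion, set as the call begins (left out, the last holds). The fingers move at their own pace and stop on an object; "squeeze" is the grip in N (left out, the last holds). Time passes only in rows, so rows that repeat a pose let the fingers close. It gives the time, the measured TCP pose, the force, the opening and the grip force at its end, in the units of the state.
- sense(): the state, without advancing time (a new reading comes with each control period).
- grab_frame(name): name is "scene" or "top" or "wrist"; returns the picture (480x640x3 uint8, red, green, blue); there is no depth.
- get_calibration(name): a dict with "fx", "fy", "cx", "cy" (pixels), "origin" and "attitude" of the camera in the world. Camera axes: x right, y down, z forward; pixel columns grow to the right and rows downward; lengths in m; the calibration is good to about 2 mm. The wrist camera is an equidistant fisheye: a pixel r from the principal point sees the ray r / f radians off the axis. A picture is of the moment at which its call begins: read the wrist's pose just before it. get_calibration takes no time and is no camera call; for the wrist camera it gives the pose at the moment of the call.
- close_job(): hands the job in; it is judged then, once.
The state is a dict: "time_s": time; "joints": joint angles; "joint_vel": joint speeds; "tau": joint torques, N m; "ee_pos": TCP position; "tcp_rot": TCP orientation; "contact_force": force on the tool from outside, world axes, zero at the start; "moment": the same for the moment, N m; "finger_gap": finger opening in m; "grip_force": force on a finger pad.
Only numpy, scipy, OpenCV 4.12 (cv2) and the standard library are available. Lean on these libraries where they do the work, as an engineer would, in place of code of your own. Each camera call takes 0.05 s, during which the arm holds its last target. There are 200 camera calls.

## Working session

There is one attempt and no reset: what is moved stays moved. The work goes in short steps, Python scripts to look and compute and a tool call to move; the robot and the scene stay as the last step left them, time stands still between calls to the robot, and variables do not carry over. Pictures are saved under pics/ and viewed, at most 10 in all, crops included, and the job is handed in when it is done.

Besides the shell and the picture viewer there is one more tool, called after "Call:" by a JSON object that holds its "name" and its "arguments". step_arm: Moves the arm, as the interface text tells. Its arguments: {"type":"object","properties":{"steps":{"type":"array"},"grip":{"type":"number"},"squeeze":{"type":"number"}},"required":["steps"]}

```bash
mkdir -p pics; python3 - <<'E'
from plant import *
import cv2
s=sense(); print({k:s[k] for k in('time_s','ee_pos','tcp_rot','finger_gap')},grip_depth)
for n in("scene","top"):
    cv2.imwrite(f"pics/{n}0.png",grab_frame(n)[:,:,::-1]); print(n,get_calibration(n))
print(get_calibration("wrist"))
E
```

```text
{'time_s': 0.0, 'ee_pos': array([0.25946117, 0.54036486, 0.21758463]), 'tcp_rot': array([-3.13974851e+00, -1.92584603e-04,  2.69379674e+00]), 'finger_gap': 0.09309172080796421} 0.0188
scene {'fx': 433.0961864843712, 'fy': 433.0961864843712, 'cx': 326.60860893777135, 'cy': 239.80154439764382, 'origin': array([ 0.72548685, -0.30525048,  1.22328927]), 'attitude': array([-2.82313449,  0.00438291,  0.49529846])}
top {'fx': 467.0927926069265, 'fy': 467.0927926069265, 'cx': 316.30576798833704, 'cy': 237.67783865295235, 'origin': array([4.38961601e-01, 1.04051524e-03, 1.19662025e+00]), 'attitude': array([-3.00318082, -0.01710615, -1.56355436])}
{'fx': 371.64829954431775, 'fy': 371.64829954431775, 'cx': 319.45224885805345, 'cy': 239.18633019427872, 'origin': array([0.18452344, 0.57682428, 0.38309551]), 'attitude': array([2.83801198e+00, 1.23017362e-03, 1.12305650e+00])}
```

View pics/scene0.png

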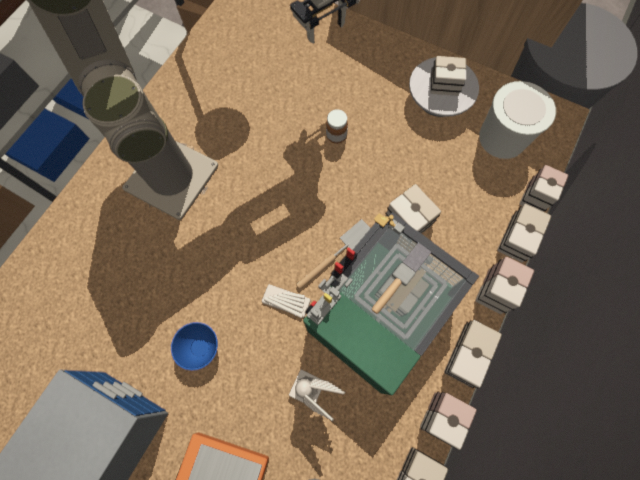

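View pics/top0.png

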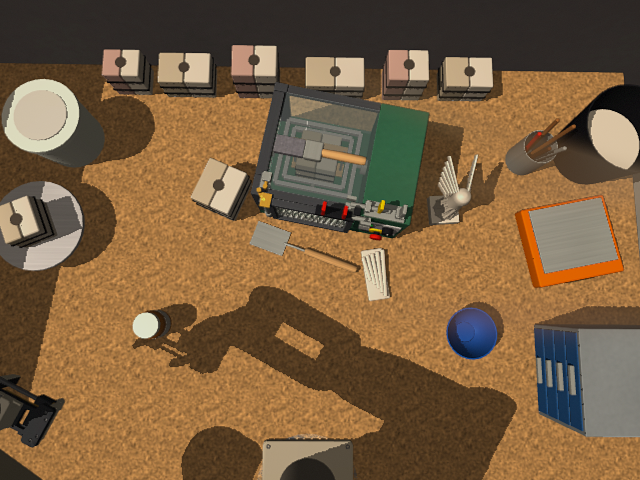

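The top view shows the machine slightly rotated: red lugs at about (326,210) and (345,210), the yellow lug near (382,206), and the hinge near (265,200). In the scene view the red lugs are near (349,257) and (338,270), and the yellow one is near (327,298). I'll zoom in on both.

```bash
python3 - <<'E'
import cv2,numpy as np
a=cv2.imread("pics/top0.png")[165:245,250:420]; b=cv2.imread("pics/scene0.png")[205:330,295:420]
a=cv2.resize(a,None,fx=4.7,fy=4.7,interpolation=2); 
cv2.imwrite("pics/ca.png",a); cv2.imwrite("pics/cb.png",cv2.resize(b,None,fx=4.7,fy=4.7,interpolation=2))
E
```

```text
(no output)
```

View pics/ca.png

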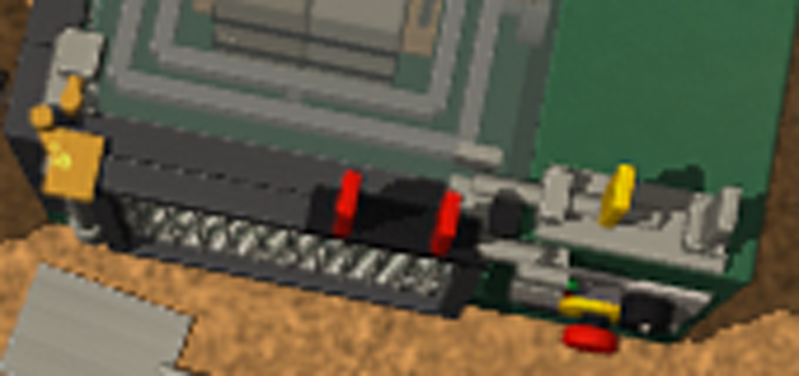

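View pics/cb.png

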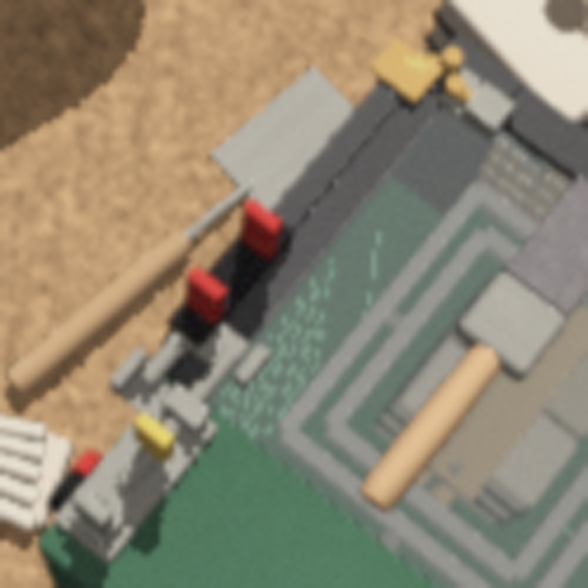

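Top crop (scale 4.7, offset 250,165): red lug tops are at about (350,175) and (450,195), the yellow lug top at (625,170), the steel lug at (725,195), and the roof's back edge is out of frame. The scene crop shows the same red lugs at (262,205) and (207,275), and yellow at (155,425). I'll measure by mask.

```bash
cat >h.py <<'E'
import numpy as np,cv2
from scipy.spatial.transform import Rotation as R
from plant import *
def ray(c,p,fish=False):
    q=(np.asarray(p,float)-[c['cx'],c['cy']])/[c['fx'],c['fy']]
    if fish:
        t=np.linalg.norm(q); d=np.r_[q/t*np.sin(t),np.cos(t)]
    else: d=np.r_[q,1]
    return np.array(c['origin']),R.from_euler('xyz',c['attitude']).apply(d/np.linalg.norm(d))
def plane(c,p,z,fish=False):
    o,d=ray(c,p,fish); return o+d*(z-o[2])/d[2]
def tri(rs):
    A=sum(np.eye(3)-np.outer(d,d) for o,d in rs); b=sum((np.eye(3)-np.outer(d,d))@o for o,d in rs)
    return np.linalg.solve(A,b)
def blobs(im,col,box,amin=8):
    h=cv2.cvtColor(im,cv2.COLOR_BGR2HSV); H,S,V=cv2.split(h)
    m=((H<7)|(H>173)) if col=='red' else ((H>23)&(H<33))
    m=(m&(S>150)&(V>90)).astype('uint8'); x0,y0,x1,y1=box; k=np.zeros_like(m);k[y0:y1,x0:x1]=m[y0:y1,x0:x1]
    n,l,st,ce=cv2.connectedComponentsWithStats(k)
    return [(ce[i],st[i]) for i in range(1,n) if st[i][4]>=amin]
E
python3 - <<'E'
from h import *
ct,cs=get_calibration('top'),get_calibration('scene')
t=cv2.imread('pics/top0.png');s=cv2.imread('pics/scene0.png')
B={}
for col in('red','yellow'):
    for n,im,bx in(('top',t,(250,190,420,245)),('scene',s,(295,235,360,312))):
        for c,st in blobs(im,col,bx): print(col,n,c.round(1),st)
def T(a,b): 
    print(tri([ray(ct,a),ray(cs,b)]).round(4))
cr=lambda x,y:(250+x/4.7,165+y/4.7)
cc=lambda x,y:(295+x/4.7,205+y/4.7)
for a,b in(((347,203),(262,228)),((446,222),(207,296)),((619,194),(155,437))): T(cr(*a),cc(*b))
for a in((350,175),(450,195),(625,170),(725,195)): print('276',plane(ct,cr(*a),.276).round(4))
E
```

```text
red top [323.4 207.3] [321 201   6  14  50]
red top [344.5 211.6] [342 206   6  13  53]
red top [375.  236.5] [370 234  11   6  56]
red scene [350.2 251.3] [347 248   8   7  32]
red scene [338.4 265.5] [335 262   8   8  42]
red scene [312.8 303.1] [311 301   5   5  17]
yellow top [262.9 198.9] [261 198   4   3   9]
yellow top [381.8 204.1] [380 200   5  10  35]
yellow top [374.6 229.4] [371 228   8   4  21]
[ 0.6339 -0.0284  0.2484]
[ 0.626  -0.0721  0.2476]
[ 0.6376 -0.1474  0.2559]
276 [ 0.6395 -0.0297  0.276 ]
276 [ 0.6312 -0.0725  0.276 ]
276 [ 0.643  -0.1477  0.276 ]
276 [ 0.6325 -0.1906  0.276 ]
```

Call:
{"name": "step_arm", "arguments": {"steps": [0, 0, -0.05, 0, -0.04, -0.03, -0.09, -0.1, -0.611, -0.427, -0.142, -0.263, -0.611, -0.427, -0.142, -0.263, -0.611, -0.427, -0.142, -0.263, -0.611, -0.427, -0.142, -0.263, -0.611, -0.427, -0.142, -0.263, -0.611, -0.427, -0.142, -0.263], "grip": 1, "squeeze": 20}}

```text
time_s: 0.9
ee_pos: [0.4243, 0.2462, 0.3253]
tcp_rot: [-3.141, -0.0, 2.957]
contact_force: [0.7, 0.2, -0.0]
finger_gap: 0.0931
grip_force: 0.0
```

Call:
{"name": "step_arm", "arguments": {"steps": [-0.25, -0.295, -0.035, 0, -0.25, -0.295, -0.035, 0, -0.25, -0.295, -0.035, 0, -0.25, -0.295, -0.035, 0, -0.25, -0.295, -0.035, 0, -0.25, -0.295, -0.035, 0, -0.25, -0.295, -0.035, 0, -0.25, -0.295, -0.035, 0]}}

```text
time_s: 1.7
ee_pos: [0.6161, -0.0907, 0.3597]
tcp_rot: [-3.141, -0.001, 2.955]
contact_force: [0.6, 0.9, -0.4]
finger_gap: 0.0929
grip_force: 0.0
```

Call:
{"name": "step_arm", "arguments": {"steps": [0, 0, 0, 0, 0, 0, 0, 0]}}

```text
time_s: 1.9
ee_pos: [0.6153, -0.0885, 0.3592]
tcp_rot: [3.141, -0.002, 2.955]
contact_force: [0.6, -0.3, 0.1]
finger_gap: 0.0931
grip_force: 0.0
```

```bash
python3 - <<'E'
from h import *
import json
s=sense();c=get_calibration('wrist');im=grab_frame('wrist')
print(s['ee_pos'],s['tcp_rot'],s['joints'].round(2),c['origin'],c['attitude'])
cv2.imwrite('pics/w1.png',im[:,:,::-1]); json.dump({k:np.array(v).tolist() for k,v in c.items()},open('w1.json','w'))
for col in('red','yellow'):
    for b in blobs(im[:,:,::-1].copy(),col,(0,0,640,480),60): print(col,b)
E
```

```text
[ 0.6153373  -0.08847772  0.35923009] [ 3.14114274e+00 -2.08016669e-03  2.95514968e+00] [-0.23  0.18  1.18  0.    1.78 -1.61] [ 0.53371439 -0.07327321  0.52479139] [ 2.83977937e+00 -1.07689464e-03  1.38434393e+00]
red (array([259.70416667, 192.83333333]), array([248, 188,  25,  11, 240], dtype=int32))
red (array([344.51395349, 245.09534884]), array([339, 223,  13,  43, 430], dtype=int32))
red (array([403.01036269, 245.43523316]), array([391, 224,  20,  42, 386], dtype=int32))
yellow (array([263.08108108, 207.39189189]), array([252, 205,  23,   5,  74], dtype=int32))
yellow (array([248.25      , 277.83823529]), array([244, 274,  10,  14,  68], dtype=int32))
```

View pics/w1.png

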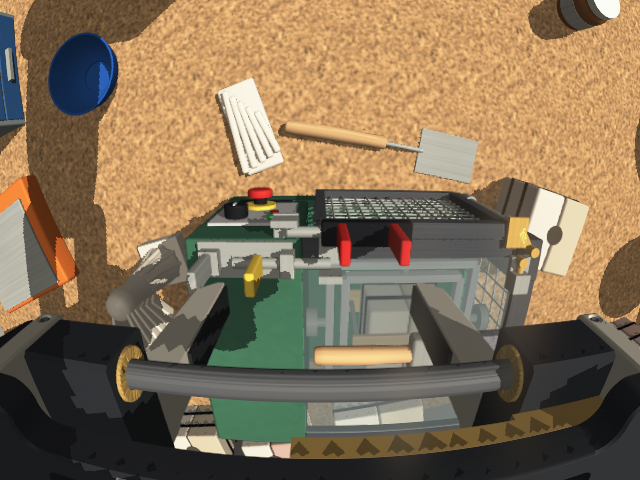

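The wrist view shows the red lugs at (344,245) and (403,245), the yellow lug at (255,275), and the steel lug at about (203,268), with the brush at (365,355). Up in the image is towards the robot. I'll zoom in for the top corners.

```bash
python3 - <<'E'
import cv2
a=cv2.imread("pics/w1.png")[180:315,170:420]
cv2.imwrite("pics/cw.png",cv2.resize(a,None,fx=3.2,fy=3.2,interpolation=2))
E
```

```text
(no output)
```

View pics/cw.png

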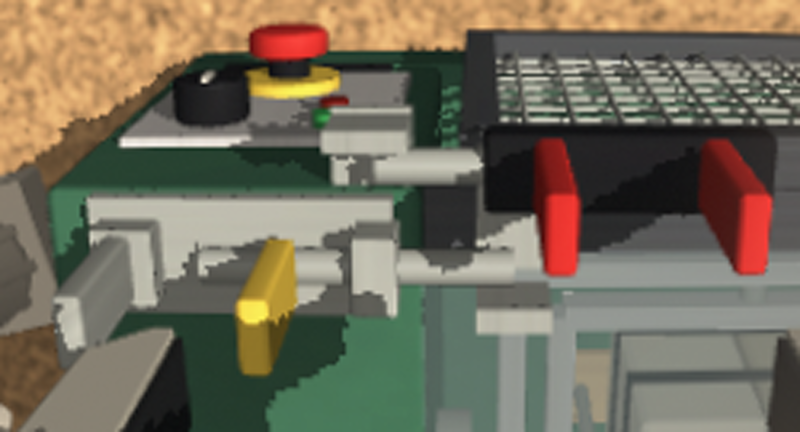

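```bash
python3 - <<'E'
from h import *
import json
c=json.load(open('w1.json'))
P=lambda x,y:plane(c,(170+x/3.2,180+y/3.2),.276,True)
for n,q in dict(trigL=(545,273),trigR=(578,271),fixL=(735,273),fixR=(769,268),yelL=(240,372),yelR=(270,374),steL=(63,355),steR=(85,350),yelFrontL=(240,300),steFrontL=(57,302)).items(): print(n,P(*q).round(4))
# tri with top-view points
ct=get_calibration('top')
cr=lambda x,y:(250+x/4.7,165+y/4.7)
for a,b in(((350,173),(752,271)),((450,193),(561,272)),((625,168),(255,373)),((728,190),(74,355))):
    print(tri([ray(ct,cr(*a)),ray(c,(170+b[0]/3.2,180+b[1]/3.2),True)]).round(4))
E
```

```text
trigL [ 0.632  -0.0763  0.276 ]
trigR [ 0.6329 -0.0689  0.276 ]
fixL [ 0.6404 -0.0335  0.276 ]
fixR [ 0.6407 -0.0255  0.276 ]
yelL [ 0.6437 -0.1508  0.276 ]
yelR [ 0.6454 -0.1438  0.276 ]
steL [ 0.6324 -0.1934  0.276 ]
steR [ 0.632  -0.1873  0.276 ]
yelFrontL [ 0.6258 -0.146   0.276 ]
steFrontL [ 0.6188 -0.1905  0.276 ]
[ 0.6402 -0.0297  0.277 ]
[ 0.6319 -0.0726  0.2771]
[ 0.6438 -0.1472  0.2773]
[ 0.6359 -0.1936  0.2691]
```

Call:
{"name": "step_arm", "arguments": {"steps": [-0.015, -0.041, 0.02, 0, -0.0295, -0.0815, 0.04, 0, -0.0295, -0.0815, 0.065, 0, -0.0295, -0.0815, 0.09, 0, -0.0295, -0.0815, 0.11, 0, -0.0295, -0.0815, 0.118, 0, -0.0295, -0.0815, 0.118, 0]}}

```text
time_s: 2.65
ee_pos: [0.6287, -0.1717, 0.2413]
tcp_rot: [3.141, -0.002, 2.958]
contact_force: [0.6, 0.4, -0.2]
finger_gap: 0.0932
grip_force: 0.0
```

```bash
python3 - <<'E'
from h import *
s=sense();im=grab_frame('wrist')
print(s['ee_pos'],s['tcp_rot'],s['contact_force'])
cv2.imwrite('pics/w2.png',im[:,:,::-1])
E
```

```text
[ 0.62869977 -0.17174653  0.24134847] [ 3.14108738e+00 -2.23064394e-03  2.95836544e+00] [ 0.63720363  0.3614081  -0.22892396]
```

View pics/w2.png

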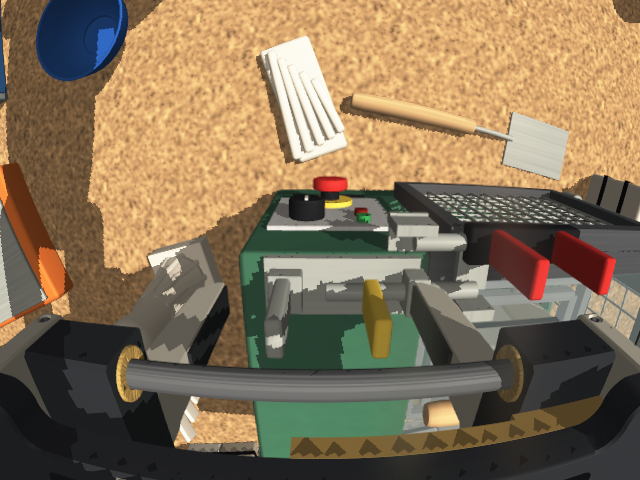

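The lugs sit between the open fingers: steel at (277,315), yellow at (377,315), with the finger pads at about (200,310) and (445,320). I'll close.

Call:
{"name": "step_arm", "arguments": {"steps": [0, -0.002, 0, 0, 0, -0.002, 0, 0, 0, -0.002, 0, 0, 0, -0.002, 0, 0, 0, -0.002, 0, 0, 0, -0.002, 0, 0, 0, -0.002, 0, 0, 0, -0.002, 0, 0], "grip": -1, "squeeze": 20}}

```text
time_s: 3.5
ee_pos: [0.6292, -0.1757, 0.2426]
tcp_rot: [-3.141, 0.0, 2.957]
contact_force: [1.0, -0.6, 2.0]
finger_gap: 0.0393
grip_force: 20.0
```

Call:
{"name": "step_arm", "arguments": {"steps": [0, 0, 0, 0, 0, 0, 0, 0, 0, 0, 0, 0, 0, 0, 0, 0, 0, 0, -0.04, 0, 0, 0, -0.065, 0, 0.013, 0.05, -0.065, 0, 0.0265, 0.1, -0.065, 0], "grip": 1}}

```text
time_s: 4.3
ee_pos: [0.622, -0.076, 0.3086]
tcp_rot: [-3.141, 0.002, 2.953]
contact_force: [0.9, 1.4, -0.3]
finger_gap: 0.0921
grip_force: 0.0
```

Call:
{"name": "step_arm", "arguments": {"steps": [0, 0.03, 0, 0, 0, 0.03, 0, 0, 0, 0.03, 0, 0]}}

```text
time_s: 4.6
ee_pos: [0.6272, -0.0457, 0.3074]
tcp_rot: [-3.141, 0.0, 2.958]
contact_force: [-0.7, -0.4, -0.7]
finger_gap: 0.0931
grip_force: 0.0
```

```bash
python3 - <<'E'
from h import *
s=sense();im=grab_frame('wrist')
print(s['ee_pos'],s['tcp_rot'],s['finger_gap'])
cv2.imwrite('pics/w3.png',im[:,:,::-1])
E
```

```text
[ 0.62722032 -0.04566071  0.30737321] [-3.14109709e+00  4.10343234e-06  2.95836352e+00] 0.09307223229639566
```

View pics/w3.png

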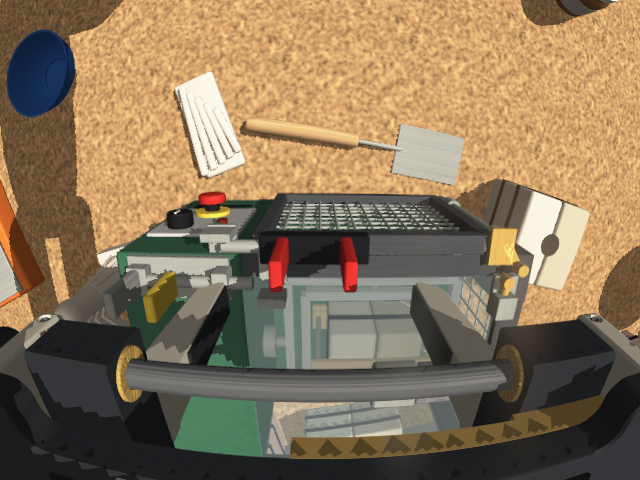

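The yellow lug at (160,297) now sits next to the steel lug. The red lugs at (278,265) and (348,265) are centred between the fingers at about 205 and 435. I'll descend and squeeze.

Call:
{"name": "step_arm", "arguments": {"steps": [0, 0.002, 0.035, 0.004, 0, 0.002, 0.06, 0.004, 0, 0.002, 0.07, 0.004, 0, 0.002, 0.07, 0.004]}}

```text
time_s: 5.05
ee_pos: [0.6264, -0.0452, 0.2353]
tcp_rot: [-3.141, -0.004, 2.951]
contact_force: [0.5, 0.5, -0.1]
finger_gap: 0.0927
grip_force: 0.0
```

Call:
{"name": "step_arm", "arguments": {"steps": [0, 0, 0, 0, 0, 0, 0, 0, 0, 0, 0, 0, 0, 0, 0, 0, 0, 0, 0, 0, 0, 0, 0, 0, 0, 0, 0, 0], "grip": -1, "squeeze": 30}}

```text
time_s: 5.75
ee_pos: [0.6279, -0.0449, 0.2382]
tcp_rot: [-3.141, 0.001, 2.952]
contact_force: [2.8, 9.3, 3.2]
finger_gap: 0.042
grip_force: 13.3
```

```bash
python3 - <<'E'
from h import *
s=sense();print(s['ee_pos'],s['tcp_rot'],s['contact_force'],s['moment'],s['finger_gap'],s['grip_force'])
# arc rows in tool frame at th0=0: hinge offset and steps
th0=s['tcp_rot'][2]; H=np.array([.6551,.1019])
p=s['ee_pos'][:2]; print('r',np.linalg.norm(p-H))
def rows(yaw,p,angs):
    X=np.array([np.cos(yaw),np.sin(yaw)]);Y=np.array([np.sin(yaw),-np.cos(yaw)])
    for a in angs:
        c,sn=np.cos(-a),np.sin(-a); q=H+np.array([[c,-sn],[sn,c]])@(p-H); d=q-p
        print(round(a,2),q.round(4),[round(float(d@X),4),round(float(d@Y),4),0,round(a,3)])
rows(th0,np.array([.6274,-.0434]),np.arange(1,9)*.1)
E
```

```text
[ 0.62785024 -0.0448762   0.2381831 ] [-3.14083022e+00  1.26599456e-03  2.95220830e+00] [2.80645754 9.2809007  3.20327698] [ 1.41382962 -0.35875362 -0.01988083] 0.041990811128135797 13.347802609205246
r 0.1492843000767579
0.1 [ 0.613  -0.0399] [0.0148, 0.0007, 0, np.float64(0.1)]
0.2 [ 0.5991 -0.035 ] [0.0294, 0.0029, 0, np.float64(0.2)]
0.3 [ 0.5857 -0.0287] [0.0437, 0.0066, 0, np.float64(0.3)]
0.4 [ 0.573  -0.0211] [0.0576, 0.0116, 0, np.float64(0.4)]
0.5 [ 0.5611 -0.0123] [0.0709, 0.018, 0, np.float64(0.5)]
0.6 [ 0.5502 -0.0024] [0.0835, 0.0258, 0, np.float64(0.6)]
0.7 [0.5403 0.0086] [0.0953, 0.0347, 0, np.float64(0.7)]
0.8 [0.5316 0.0205] [0.1062, 0.0448, 0, np.float64(0.8)]
```

Still closing, so I'll wait a few rows and ease 1.5 mm towards the hinge.

Call:
{"name": "step_arm", "arguments": {"steps": [0, 0.001, 0, 0, 0, 0.001, 0, 0, 0, 0.001, 0, 0, 0, 0.001, 0, 0]}}

```text
time_s: 6.15
ee_pos: [0.6282, -0.0433, 0.2382]
tcp_rot: [-3.141, 0.001, 2.953]
contact_force: [-0.2, 0.2, 5.9]
finger_gap: 0.039
grip_force: 30.0
```

Call:
{"name": "step_arm", "arguments": {"steps": [0.0118, 0.0005, 0, 0.08, 0.0236, 0.0019, 0, 0.16, 0.0352, 0.0042, 0, 0.24, 0.0466, 0.0075, 0, 0.32, 0.0576, 0.0117, 0, 0.4, 0.0683, 0.0167, 0, 0.48, 0.0786, 0.0227, 0, 0.56, 0.0884, 0.0293, 0, 0.64]}}

```text
time_s: 6.95
ee_pos: [0.5472, 0.0026, 0.2381]
tcp_rot: [3.139, 0.002, 2.31]
contact_force: [7.8, 1.2, 3.5]
finger_gap: 0.0389
grip_force: 30.0
```

Call:
{"name": "step_arm", "arguments": {"steps": [0.014, 0.0007, 0, 0.095, 0.028, 0.0027, 0, 0.19, 0.0416, 0.006, 0, 0.285, 0.0549, 0.0106, 0, 0.38, 0.0677, 0.0164, 0, 0.475, 0.0799, 0.0234, 0, 0.57, 0.0913, 0.0315, 0, 0.665, 0.102, 0.0407, 0, 0.76]}}

```text
time_s: 7.75
ee_pos: [0.5092, 0.1052, 0.2381]
tcp_rot: [3.137, 0.0, 1.549]
contact_force: [16.3, -3.3, -0.3]
finger_gap: 0.0391
grip_force: 30.1
```

Call:
{"name": "step_arm", "arguments": {"steps": [0, 0, 0, 0, 0, 0, 0, 0, 0, 0, 0, 0]}}

```text
time_s: 8.05
ee_pos: [0.5093, 0.1046, 0.2381]
tcp_rot: [3.137, 0.0, 1.553]
contact_force: [10.9, -2.4, 3.1]
finger_gap: 0.0386
grip_force: 30.0
```

```bash
python3 - <<'E'
from h import *
s=sense();print(s['ee_pos'],s['tcp_rot'],s['contact_force'],s['moment'],s['finger_gap'],s['grip_force'])
d=s['ee_pos'][:2]-[.6551,.1019]; print(np.linalg.norm(d), (-1.759-np.arctan2(d[1],d[0]))%(2*np.pi))
w=grab_frame('wrist');t=grab_frame('top')
cv2.imwrite('pics/w4.png',np.hstack([cv2.resize(w,(400,300)),cv2.resize(t[60:360,150:550],(400,300))])[:,:,::-1])
E
```

```text
[0.50926484 0.10461307 0.23809498] [3.13748706e+00 4.26884868e-04 1.55265136e+00] [10.87742013 -2.39649869  3.11003958] [-0.51662249 -0.7286568   0.1115869 ] 0.03862631818195173 30.04225105047226
0.14586039486321273 1.4011942070637424
```

View pics/w4.png

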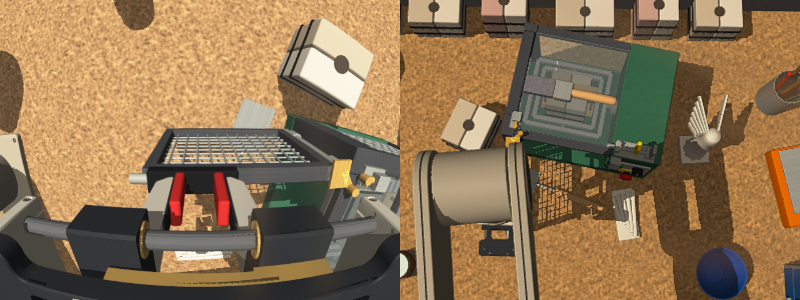

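The gate is open about 80° with both red lugs held between the pads, and nothing else has moved. I'll ease the radial pull slightly and hand in.

Call:
{"name": "step_arm", "arguments": {"steps": [0, 0.001, 0, 0, 0, 0.001, 0, 0, 0, 0.001, 0, 0]}}

```text
time_s: 8.45
ee_pos: [0.5094, 0.1046, 0.2381]
tcp_rot: [3.139, 0.0, 1.553]
contact_force: [5.9, -3.2, 5.0]
finger_gap: 0.0387
grip_force: 30.0
```

```bash
python3 -c "
from plant import *
s=sense();print(s['ee_pos'],s['contact_force'],s['finger_gap'],s['grip_force']);print(close_job())"
```

```text
[0.50937213 0.10460735 0.23814252] [ 5.87310165 -3.21011691  5.00688526] 0.038672435739517674 30.020589530467987
the job is handed in; nothing more can be done
None
```

I pinched the safety catch until its bolt was drawn, then swung the gate open to about 80° and handed in the job with the arm still holding the squeezed red lugs at 30 N. It took about 8.5 s, and nothing in the last pictures looked knocked.

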